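Index the turntable to the beaker and snap its brake key down

ROBOT

A 6-joint arm with a two-finger parallel gripper is mounted at the origin on a cart in front of the work surface, level with it; the furniture and walls round the work are solid. World frame = base frame: x ahead of the robot, y to its left, z up, the work surface at z = 0. Lengths are in m, angles in degrees, forces in N, time in s.
With the tool pointing down it reaches from about 0.4 to 0.825 m from the base axis. Payload 7 kg.
Tool frame: the origin (TCP) lies midway between the tips of the shut fingers; the grasp point (between the pads) lies 19 mm behind it (ctrl.grasp_offset is the distance from the TCP to the grasp point, in m); z points along the fingers, x is the direction in which the jaws open and shut, and the axes are right-handed (so a half turn about z gives the same grasp; the last joint's range is limited). The gripper opens to 88 mm and grips with 3 to 60 N. Pads are 19 mm wide; open, the fingers measure 130 mm over their backs; the gripper's body (78 mm by 193 mm) begins 47 mm behind the grasp point.
Start: joints at [-53.566, 20.546, 0.682, 0, -70.136, -16.507], TCP at [0.23, -0.635, 0.227] pointing down, gripper open.
Joint ranges: [-176.03, 176.03], [-82.01, 121.73], [-58.28, 71.71], [-173.87, 95.51], [-174.79, -0.11], [-173.66, 173.66]. Speed limits (degrees/s): [136.94, 136.94, 172.46, 180, 180, 180].

INTERFACE

Orientations are given as [roll, pitch, yaw] about the fixed x, y, z axes, in that order (R = Rz(yaw) Ry(pitch) Rx(roll)).
In Python, from plant import sensors, snapshot, order, ctrl gives the robot as it stands.
- The arm moves only by the tool send_rows, never from a script. Its argument "commands" is a list of rows, each a list of 3 entries, a list of its own where there are three numbers: the closure, from 0 (fully open) to 1 (shut), then the shift along the world's x, y, z in units of 0.25 m (1.0 is 0.25 m), then the turn, a rotation vector about the world's x, y, z in units of 360 degrees (1.0 is 360 degrees). In form: [[hand, [x, y, z], [ax, ay, az]], ...]. A call has 1 to 12 rows; each row shifts and turns the pose as measured when the row begins; what a row does not reach is not made up. A row lasts 1/10 s, in which the tool goes at most 50 mm and 8.59 degrees, less where a joint would pass 70% of its speed; a pose out of reach is approached as far as the arm can. A call with a number of a shift or a turn outside -1 to 1 is refused whole. A call with a gripper value outside its range is refused whole. The fingers move at their own pace and stop on an object; the grip force is fixed at half the most. Time passes only in rows, so rows that do not move let the fingers close. It gives the time, the measured TCP pose, the force and the opening at its end, in the units of the state.
- sensors.get_obs(): the state, without advancing time (a new reading comes with each control period).
- snapshot(name): name is "scene" or "top"; returns a dict with "color" (400x640x3 uint8, blue, green, red), "z_map" (400x640 float32, m along the optical axis (not along the pixel's ray), 0 where there is no reading), "mtx" (3x3 intrinsics, pixels), "xyz" and "attitude" of the camera in the world. Camera axes: x right, y down, z forward; pixel columns grow to the right and rows downward; lengths in m; the calibration is good to about 2 mm. A picture is of the moment at which its call begins.
- order.close_job(): hands the job in, once; it reports no verdict.
The state is a dict: "clock": time; "joint_pos": joint angles; "qvel": joint speeds; "tau": joint torques, N m; "tool_pos": TCP position; "orientation": TCP orientation; "force": force on the tool from outside, world axes, zero at the start; "moment": the same for the moment, N m; "opening": finger opening in m.
Only numpy, scipy, OpenCV 4.12 (cv2) and the standard library are available. Lean on these libraries where they do the work, as an engineer would, in place of code of your own. Each camera call takes 0.05 s, during which the arm holds its last target.

TASK

Gently push the post of the turntable's spring-return lever (right of the pointer), full stroke after full stroke, until the open beaker stands at the front pointer, without carrying it past; each full stroke moves the turntable on by one place. Then, with the lever back at rest, press the black brake key (on the grey housing left of the pointer) straight down until it snaps, and stop pushing. Do not touch the turntable or anything standing on it, and leave the other things on the bench where they are.

Things in the scene. Friction and masses are not known exactly. Their poses are not given: they have to be found in the camera images.
- indexer: fixed round grey foot, radius 108 mm, of a hand-indexed turntable. Origin on the worktop at the centre of rotation, z up; its -x axis points to the front pointer, a 47 mm high post 136 mm from the centre. Azimuths seen from above, counter-clockwise from this body's +x: brake key 150, pointer 180, lever post at rest 205 degrees
- front_place (a point): the centre of the place at the pointer, fixed to the foot: 80 mm from the centre of rotation along the foot's -x axis, at the height of the turntable's top; the beaker must come here
- turntable (a joint): rotation of the white round turntable, rad, 0 at the start, growing counter-clockwise from above. Radius 119 mm, top 42 mm above the worktop, 8 places (shallow trays) 45 degrees apart at radius 80 mm, with 10 mm high walls. The lever's pawl drives it one place (0.785 rad) a full stroke; friction holds it there when the lever goes back. Jerked along, it overruns
- lever (a joint): rotation of the index lever about the turntable's centre, rad: 0 at rest, 0.855 at its hard stop, growing counter-clockwise from above. The first 0.07 rad are free play, then it carries the turntable. Takes 2 to 6 N at the post. A spring returns it when let go; let it come all the way back before the next stroke. After a short stroke the next full one only makes up the rest
- lever_post (a point): centre of the top of the lever's upright round post, which is pushed sideways: 160 mm from the centre of rotation, outside the turntable, top 110 mm above the worktop; the black sleeve is 20 mm in diameter from 80 to 110 mm height, the steel stem below it 14 mm in diameter. Moves with the lever
- brake_key (a joint): travel of the brake key, m: 0 up, 0.014 fully down. Pressed straight down it resists with up to about 7 N, the peak lying near 4 mm; past about 8 mm it snaps by itself to the bottom and stays there
- key_top (a point): centre of the top face of the brake key, a black 30 x 30 mm cap, 90 mm above the worktop when up (76 mm when down), 185 mm from the centre of rotation, on a 48 x 48 mm grey housing 64 mm high. Moves with the key
- beaker: small open glass beaker with a spout, 48 x 52 x 60 mm, standing loose on one of the turntable's places, 2 to 4 places before the pointer (clockwise from it seen from above). Origin at the centre of its underside
- tall_bottle: closed brown laboratory bottle with a screw cap, 50 mm diameter, 108 mm high, loose on the turntable. Origin at the centre of its underside
- short_bottle: closed clear laboratory bottle with a screw cap, 46 mm diameter, 90 mm high, loose on the turntable. Origin at the centre of its underside
- timer: bench timer, 22 x 66 x 58 mm, bystander on the worktop. Origin at the centre of its underside
- marker_blue: marker pen, 13 mm thick, 138 mm long, bystander lying on the worktop
Things that resemble listed ones, but are neither listed nor needed, are in the scene too. Leave any purple or red look-alike of the tall_bottle alone.

How it is judged (in metres and radians):
On the way, in this order (a step that is already met when the one before it is completed fails the run):
1. the beaker stands at the pointer, the turntable still and the lever back at rest (horizontal distance between beaker and front_place below 0.014 m and value of joint lever below 0.08 rad and linear speed of beaker below 0.02 m/s), for 0.2 s.
2. the brake key is snapped down (value of joint brake_key above 0.011 m), for 0.2 s.
At the end, for the whole second after the job is handed in: The beaker stands still and upright within 14 mm of the place at the pointer, the two bottles stand upright on the turntable, the lever is back within 0.08 rad of rest, and the brake key is snapped down (more than 11 mm) (all of step 1 and value of joint brake_key above 0.011 m and angle between each of beaker, tall_bottle, short_bottle's own z axis and vertical below 0.1 rad and height (world z) of each of beaker, tall_bottle, short_bottle above 0.035 m); the robot touches nothing.
It fails at once if the beaker is carried past the pointer (y of beaker in the frame of indexer below -0.03 m).
It fails at once if the robot touches the turntable or what stands on it (contact force between any of the arm, the fingers and turntable above 1 N or contact force between any of the arm, the fingers and beaker above 0.5 N or contact force between any of the arm, the fingers and tall_bottle above 0.5 N or contact force between any of the arm, the fingers and short_bottle above 0.5 N).
It fails at once if the key is pressed with more than 45 N instead of stopping after the snap (contact force between the fingers and brake_key above 45 N).
It fails at once if the timer or the marker is moved by more than 20 mm (distance of any of timer, marker_blue from where it was at the start of the episode above 0.02 m).
It also fails if it takes over 72 s, if anything falls off the work surface, if the arm or the gripper's body presses on something with over 40 N, if the wrist force passes 120 N, or if a joint passes its speed limit or range.

## Working session

There is one attempt and no reset: what is moved stays moved. The work goes in short steps, Python scripts to look and compute and a tool call to move; the robot and the scene stay as the last step left them, time stands still between calls to the robot, and variables do not carry over. Pictures are saved under pics/ and viewed, and the job is handed in when it is done.

Besides the shell and the picture viewer there is one more tool, called as name(argument=value, ...) on one line, values as JSON. send_rows: Moves the arm, as the interface text tells. Its arguments: {"type":"object","properties":{"commands":{"type":"array","items":{"type":"array"}}},"required":["commands"]}

```bash
mkdir -p pics; ls
python3 - <<'E'
from plant import sensors, snapshot, order, ctrl
import cv2,numpy as np
print(sensors.get_obs())
for n in("scene","top"):
    s=snapshot(n); cv2.imwrite(f"pics/{n}0.png",s["color"]); print(n,s["mtx"],s["xyz"],s["attitude"])
    np.savez(f"{n}0.npz",**s)
E
```

```text
pics
{'clock': 0.0, 'joint_pos': array([-5.35662731e+01,  2.05901961e+01,  6.34079683e-01, -2.33144731e-02,
       -7.01365963e+01, -1.65064245e+01]), 'qvel': array([-0.01792802, -0.00788197,  0.12878807, -0.0331448 ,  0.01134973,
       -0.09496638]), 'tau': array([ 6.70111112e-04, -5.82719100e+01,  2.93068779e+01,  6.99743852e+00,
        6.96397852e-03, -1.84136634e-04]), 'tool_pos': array([ 0.22987279, -0.6341183 ,  0.22562896]), 'orientation': array([-1.79994669e+02, -9.51197434e-02,  1.09919358e+02]), 'force': array([-0.62517348, -0.35382489, -0.14371868]), 'moment': array([0.0346662 , 0.00372735, 0.05664003]), 'opening': 0.08768166920814989}
scene [[481.63521764   0.         315.15622846]
 [  0.         481.63521764 198.93759152]
 [  0.           0.           1.        ]] [-0.12915047 -0.75422591  0.66420685] [-119.01904901   -1.08542441  -42.14131805]
top [[433.19486038   0.         317.20743692]
 [  0.         433.19486038 197.90795066]
 [  0.           0.           1.        ]] [ 0.46345419 -0.00907632  1.36389124] [-174.83976845    1.28169862  -90.48344314]
```

View pics/scene0.png

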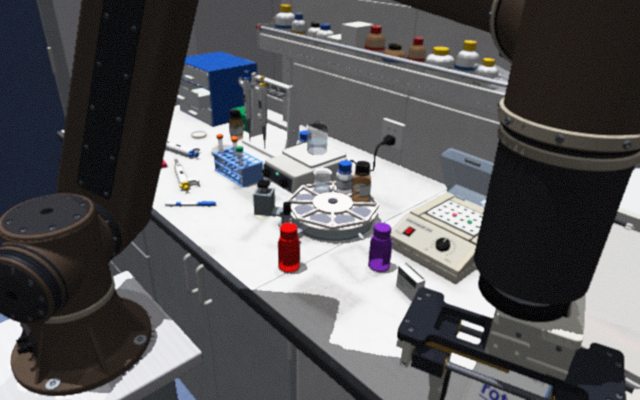

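View pics/top0.png

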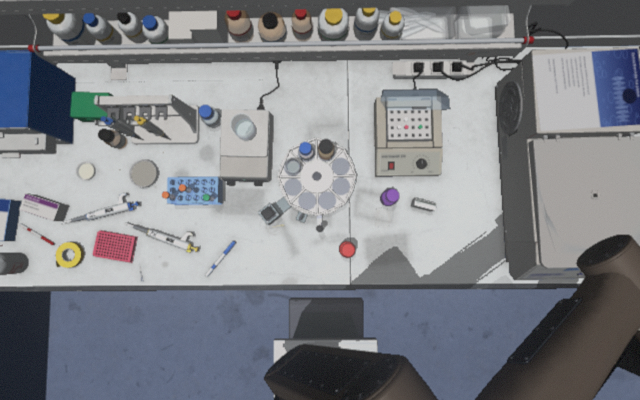

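The top picture shows the turntable at about (317,178), the key housing at (272,212), the pointer near (301,216) and the lever post near (320,228). The red (347,249) and purple (389,196) bottles are decoys. I'll enlarge the area and locate these points.

```bash
cat > h.py <<'E'
import numpy as np,cv2
from scipy.spatial.transform import Rotation as Ro
def load(n): return dict(np.load(n))
def R(s): return Ro.from_euler('xyz',s["attitude"],degrees=True).as_matrix()
def ray(s,u,v,z):
    d=R(s)@np.linalg.inv(s["mtx"])@np.array([u,v,1.]); c=s["xyz"]; return c+d*(z-c[2])/d[2]
def proj(s,p):
    q=s["mtx"]@(R(s).T@(np.asarray(p)-s["xyz"])); return q[:2]/q[2]
def cloud(s):
    h,w=s["z_map"].shape; u,v=np.meshgrid(np.arange(w),np.arange(h)); z=s["z_map"]
    K=s["mtx"]; P=np.stack([(u-K[0,2])/K[0,0]*z,(v-K[1,2])/K[1,1]*z,z],-1)
    return P@R(s).T+s["xyz"]
E
python3 - <<'E'
from h import *
s=load("top0.npz")
cv2.imwrite("pics/topcrop.png",cv2.resize(s["color"][125:265,240:420],None,fx=4,fy=4,interpolation=cv2.INTER_CUBIC))
t=load("scene0.npz")
cv2.imwrite("pics/scenecrop.png",cv2.resize(t["color"][110:290,230:430],None,fx=3.3,fy=3.3,interpolation=cv2.INTER_CUBIC))
C=cloud(s)
print(C[178,317],C[212,272],C[228,320],C[170,400], C[260,250])
for v in range(205,236,2): print(v,[int(1000*C[v,u,2]) for u in range(258,332,2)])
E
```

```text
[0.64251139 0.01927523 0.05742907] [0.53833801 0.15214693 0.09095791] [0.48953233 0.01064198 0.11301871] [ 0.66426985 -0.23297155  0.05621432] [3.93839012e-01 2.32566372e-01 2.44090210e-04]
205 [3, 3, 2, 0, 63, 63, 64, 60, 10, 8, 6, 7, 12, 5, 9, 8, 12, 51, 53, 42, 37, 41, 48, 39, 39, 47, 38, 44, 39, 40, 46, 43, 41, 45, 42, 37, 41]
207 [-2, 1, -1, 70, 85, 93, 59, 65, 54, 6, 8, 9, 5, 11, 8, 11, -1, 5, 39, 42, 50, 54, 46, 43, 40, 45, 43, 40, 43, 48, 45, 37, 41, 44, 41, 38, 43]
209 [1, 1, 66, 87, 90, 89, 90, 58, 61, 37, 9, 7, 13, 5, 10, 1, -4, 0, 0, 3, 42, 35, 51, 52, 42, 43, 44, 38, 43, 39, 44, 40, 42, 42, 41, 48, 51]
211 [63, 64, 91, 92, 89, 89, 86, 87, 61, 61, 18, 18, 8, 3, 0, 0, 3, -1, 0, 2, 0, 7, 43, 40, 37, 54, 53, 41, 42, 44, 43, 42, 47, 51, 56, 44, 39]
213 [5, 66, 90, 91, 88, 88, 88, 85, 83, 59, 61, 7, 5, 2, -1, 0, 1, 1, -1, 2, 11, 11, 48, 11, 11, 39, 42, 50, 50, 43, 33, 53, 51, 43, 42, 0, 3]
215 [0, 63, 62, 89, 93, 88, 91, 86, 63, 64, 63, 35, 6, 0, 0, -1, 3, 2, -1, 1, 9, 48, 44, 10, 10, 1, -1, 3, 0, -2, 47, 19, 2, 0, 0, -1, -2]
217 [-3, 4, 64, 55, 87, 92, 65, 63, 64, 58, 23, 3, 
[... 567 characters left out ...]
 -4, 0, 0, 4, -2, 111, 107, 22, 1, -3, -4, 3]
227 [5, -4, 0, 3, 3, 1, 3, 0, -4, -1, -2, 1363, 2, -4, 2, -5, 1, -4, 4, -3, 4, 3, 0, 1, -6, 1, 7, -3, 5, 109, 109, 106, 108, -3, -1, -2, 3]
229 [0, 1, 5, -1, 1, 0, -3, 0, 3, -4, 4, 1, 2, 4, -4, 0, 0, 0, 0, 5, 1, 0, 0, 0, 0, 5, 2, -4, 0, 0, 110, 109, 112, -1, 4, 1, 0]
231 [1, 4, 1, 1, 0, 0, 0, -2, 1, -1, -2, 6, -1, 1, 1, -2, 0, 2, 1, 0, 2, 2, -3, 1, -2, -2, 2, -2, -2, 1, 20, 26, 0, 4, 3, 0, -1]
233 [1, 2, -1, 1, 0, -2, 0, 0, 0, 0, -4, -5, 2, -3, -2, -1, -4, 2, 0, 3, 3, 6, 3, 0, 3, -3, 3, 2, 2, -2, 0, -3, -5, 4, 6, 0, -6]
235 [-1, 1, 4, 3, -2, -3, 0, 5, 0, -5, 0, 2, 0, 2, 0, -2, 1, 3, -5, 1, -1, 3, -3, -1, -2, 0, 2, 2, 1, 0, -1, -2, -2, 2, 4, 1, 0]
```

View pics/topcrop.png

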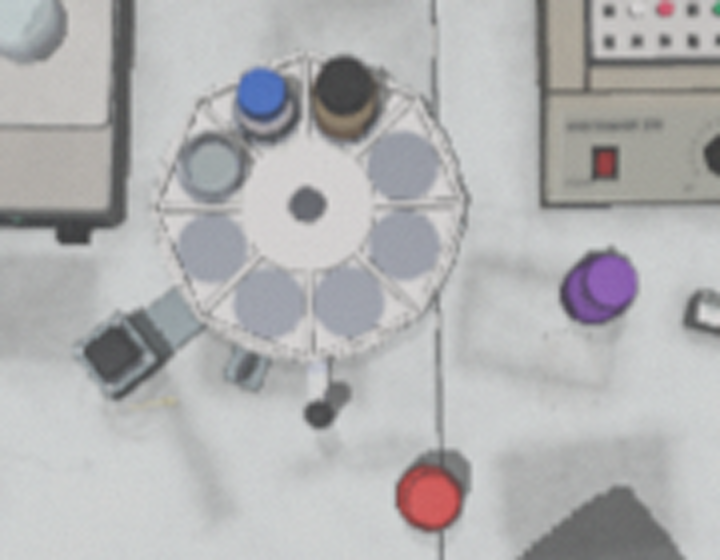

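View pics/scenecrop.png

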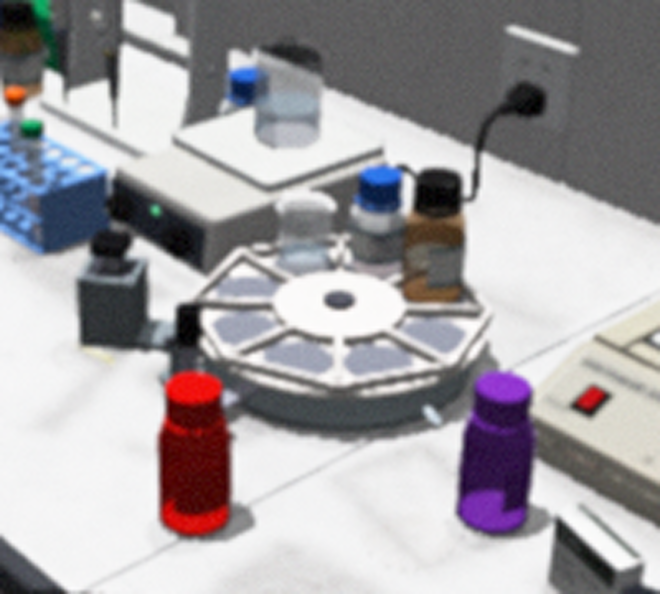

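Beaker candidates: the translucent open ring at crop (212,165) on the turntable, and the jar at (25,20) on the balance. The one on the turntable is the right one, and it is 2 places before the pointer. Now I'll compute the geometry.

Run:
```python
from h import *
from scipy.optimize import least_squares
s=load("top0.npz");C=cloud(s);g=s["color"].max(2)
def blob(u0,u1,v0,v1,zl,zh,z):
    m=np.zeros(g.shape,bool); sub=C[v0:v1,u0:u1,2]; m[v0:v1,u0:u1]=(sub>zl)&(sub<zh)
    v,u=np.nonzero(m); (cu,cv),_,_=r=cv2.minAreaRect(np.c_[u,v].astype(np.float32))
    print(m.sum(),r,u.mean(),v.mean()); return ray(s,u.mean(),v.mean(),z)[:2]
post=blob(312,330,220,236,.09,.13,.11)
key=blob(255,285,203,222,.078,.1,.09)
ptr=blob(296,308,212,223,.04,.06,.047)
# turntable disc: hub ; edge via cloud z .03-.06
m=(C[...,2]>.03)&(C[...,2]<.062); m[:, :270]=0;m[:,360:]=0;m[:130]=0;m[214:]=0
hub=ray(s,240+308/4-.4,125+204/4-.4,.052)[:2]
print("post",post,"key",key,"ptr",ptr,"hub",hub)
def model(p):
    c=p[:2];f=lambda r,a:c+r*np.array([np.cos(p[2]+np.radians(a)),np.sin(p[2]+np.radians(a))])
    return f(.16,205),f(.185,150),f(.136,180)
def res(p):
    a,b,d=model(p); return np.r_[a-post,b-key,d-ptr,(p[:2]-hub)]
r=least_squares(res,[*hub,np.pi-np.pi+0]);print(r.x,np.degrees(r.x[2]),r.fun*1000)
print(model(r.x))
bk=ray(s,240+212/4,125+165/4,.1)[:2]
d=bk-r.x[:2];print("beaker",bk,np.hypot(*d),np.degrees(np.arctan2(d[1],d[0])-r.x[2])%360)
for nm,u,v in(("red",347,249),("purple",389,196),("timer",423,204)):print(nm,C[v,u])
```

```text
35 ((319.0, 227.5), (5.0, 6.0), 90.0) 319.22857142857146 227.42857142857142
104 ((267.3414611816406, 212.4268341064453), (10.151294708251953, 9.995121002197266), 51.34019470214844) 267.3557692307692 212.41346153846155
22 ((302.1882629394531, 214.5529327392578), (3.9047484397888184, 10.629592895507812), 49.398704528808594) 301.40909090909093 215.4090909090909
post [0.49126225 0.01290348] key [0.53730603 0.16601222] ptr [0.52965969 0.06794107] hub [0.65066372 0.02055354]
[ 0.65217058  0.01977213 -0.38389004] -21.995279278770127 [ 1.12829524 -1.51826949  0.95516484 -0.46748638 -3.59031627  2.76716487
  1.50685619 -0.781409  ]
(array([0.49239054, 0.01138521]), array([0.53826119, 0.16554473]), array([0.52606938, 0.07070823]))
beaker [0.67247981 0.08895366] 0.07210096877723085 95.63492041029802
red [ 0.42875348 -0.06627417  0.11093666]
purple [ 0.58085028 -0.19089106  0.1043679 ]
timer [ 0.55968547 -0.29815832  0.06138322]
```

send_rows(commands=[[1,[0.06,0.17,0],[0,0,0.0225]],[1,[0.06,0.17,0],[0,0,0.0225]],[1,[0.06,0.17,0],[0,0,0.0225]],[1,[0.06,0.17,0],[0,0,0.0225]],[1,[0.06,0.17,0],[0,0,0.0225]],[1,[0.06,0.17,0],[0,0,0.0225]],[1,[0.06,0.17,0],[0,0,0.0225]],[1,[0.06,0.17,0],[0,0,0.0225]],[1,[0.06,0.17,0],[0,0,0.0225]],[1,[0.06,0.17,0],[0,0,0]],[1,[0.06,0.17,0],[0,0,0]],[1,[0.06,0.17,0],[0,0,0]]])

```text
clock: 1.3
tool_pos: [0.4079, -0.1079, 0.2195]
orientation: [-180.0, -0.5, -174.6]
force: [1.1, 0.4, 0.7]
opening: 0.0013
```

send_rows(commands=[[1,[0.08,0.15,0],[0,0,-0.005]],[1,[0.08,0.15,0],[0,0,0]],[1,[0.08,0.15,0],[0,0,0]],[1,[0.06,0.1,0],[0,0,0]],[1,[0.03,0.06,0],[0,0,0]],[1,[0,0,0],[0,0,0]]])

```text
clock: 1.9
tool_pos: [0.4923, 0.0567, 0.2191]
orientation: [180.0, -0.4, -176.0]
force: [-1.0, -0.1, 0.2]
opening: 0.0007
```

send_rows(commands=[[1,[0,0,-0.12],[0,0,0]],[1,[0,0,-0.12],[0,0,0]],[1,[0,0,-0.12],[0,0,0]],[1,[0,0,-0.08],[0,0,0]],[1,[0,0,-0.04],[0,0,0]],[1,[0,0,0],[0,0,0]]])

```text
clock: 2.5
tool_pos: [0.4895, 0.0521, 0.096]
orientation: [180.0, -0.4, -176.2]
force: [-0.5, -0.6, 0.1]
opening: 0.0004
```

Run:
```python
from plant import sensors, snapshot
import cv2
o=sensors.get_obs();print(o["tool_pos"],o["orientation"],o["force"])
for n,(a,b,c,d) in(("scene",(110,290,230,430)),("top",(125,265,240,420))):
    s=snapshot(n); cv2.imwrite(f"pics/{n}1.png",cv2.resize(s["color"][a:b,c:d],None,fx=3.3,fy=3.3,interpolation=cv2.INTER_CUBIC))
```

```text
[0.48948848 0.05211231 0.09598727] [ 179.96498087   -0.42914841 -176.20169735] [-0.51161811 -0.58947547  0.09290042]
```

View pics/scene1.png

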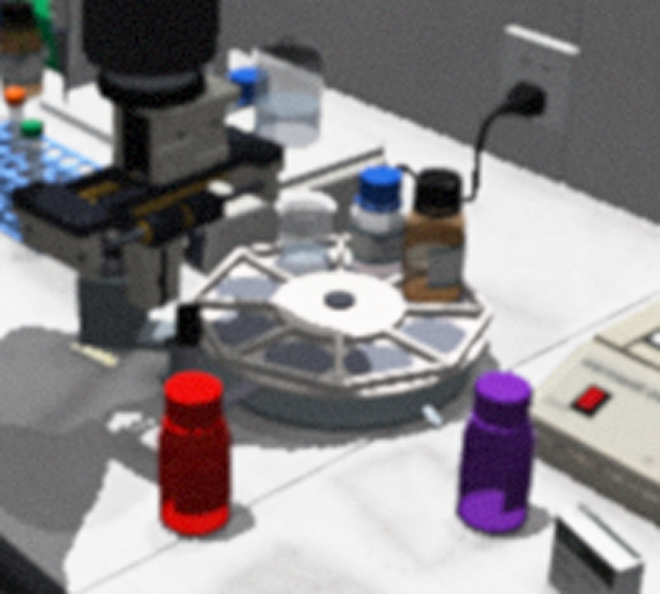

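View pics/top1.png

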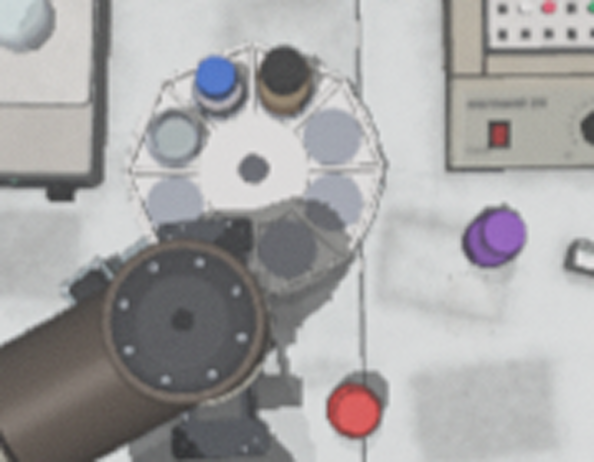

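The fingers are down beside the post on its trailing side, pic (150,290), post at (188,325). Both bottles and the beaker are untouched. Moving up to contact next.

send_rows(commands=[[1,[0.003,-0.02,0],[0,0,0]],[1,[0.003,-0.02,0],[0,0,0]],[1,[0,-0.012,0],[0,0,0]],[1,[0,-0.012,0],[0,0,0]],[1,[0,-0.012,0],[0,0,0]],[1,[0,-0.012,0],[0,0,0]],[1,[0,-0.012,0],[0,0,0]]])

```text
clock: 3.3
tool_pos: [0.4948, 0.0268, 0.1016]
orientation: [179.7, 0.1, -176.2]
force: [0.6, 1.1, 0.4]
opening: 0.0004
```

```bash
cat > nxt.py <<'E'
import sys,numpy as np
from plant import sensors
o=sensors.get_obs();p=o["tool_pos"];y=o["orientation"][2]%360
c=np.array([.6520,.0197]);d=p[:2]-c;psi=np.degrees(np.arctan2(d[1],d[0]))%360
print("psi %.1f lever est %.1f deg r %.1f yaw %.1f z %.4f F %s"%(psi,psi+7-183,np.hypot(*d)*1e3,y,p[2],o["force"].round(1)))
st=float(sys.argv[1]);n=int(sys.argv[2]);r0=np.hypot(*d);q=p[:2]
for g in range(0,n,4):
    k=min(4,n-g);e=psi+st*(g+k);f=(g+k)/n;r=r0+(.1612-r0)*f
    t=c+r*np.array([np.cos(np.radians(e)),np.sin(np.radians(e))])
    print(((t-q)/k/.25).round(4),"x",k);q=t
print("dz/row",round((.094-p[2])/n/.25,4),"turn/row",round((psi+st*n+7-y)/n/360,5))
E
python3 nxt.py 1.1 12
```

```text
psi 177.4 lever est 1.4 deg r 157.4 yaw 183.8 z 0.1016 F [0.6 1.1 0.4]
[-0.0013 -0.0121] x 4
[-0.0004 -0.0123] x 4
[ 0.0006 -0.0124] x 4
dz/row -0.0025 turn/row 0.00319
```

send_rows(commands=[[1,[-0.001,-0.01,-0.01],[0,0,0.003]],[1,[-0.001,-0.01,-0.01],[0,0,0.003]],[1,[-0.001,-0.012,-0.008],[0,0,0.003]],[1,[-0.001,-0.012,-0.004],[0,0,0.003]],[1,[0,-0.012,-0.002],[0,0,0.003]],[1,[0,-0.012,0],[0,0,0.003]],[1,[0,-0.012,0],[0,0,0.003]],[1,[0,-0.012,0],[0,0,0.003]]])

```text
clock: 4.1
tool_pos: [0.4957, 0.0034, 0.0932]
orientation: [179.7, 0.4, -166.7]
force: [1.7, 3.5, 0.3]
opening: 0.0007
```

```bash
python3 nxt.py 1.1 12
python3 - <<'E'
from plant import snapshot
import cv2
s=snapshot("scene"); cv2.imwrite("pics/scene2.png",cv2.resize(s["color"][110:290,230:430],None,fx=3.3,fy=3.3,interpolation=cv2.INTER_CUBIC))
E
```

```text
psi 185.9 lever est 9.9 deg r 157.2 yaw 193.3 z 0.0932 F [1.7 3.5 0.3]
[ 0.0004 -0.0122] x 4
[ 0.0013 -0.0122] x 4
[ 0.0023 -0.0122] x 4
dz/row 0.0003 turn/row 0.00297
```

View pics/scene2.png

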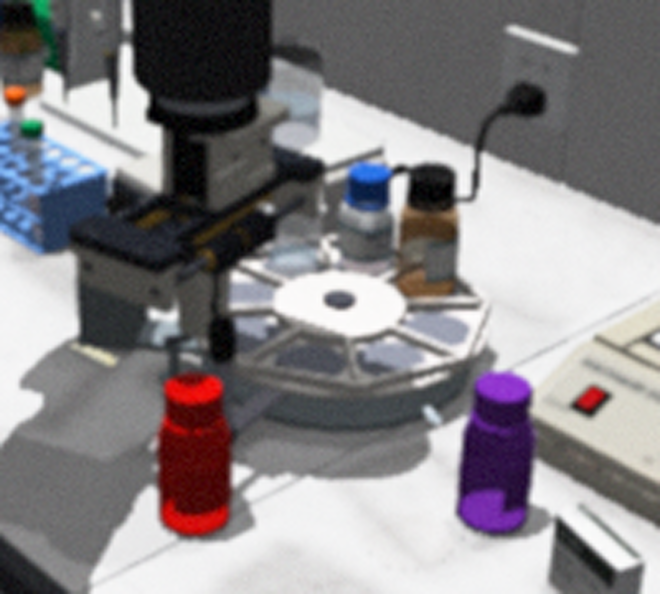

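The post is at (222,340) and in contact. The turntable is turning at about 4 N, so I'll continue.

send_rows(commands=[[1,[0.0004,-0.012,0],[0,0,0.003]],[1,[0.0004,-0.012,0],[0,0,0.003]],[1,[0.0004,-0.012,0],[0,0,0.003]],[1,[0.0004,-0.012,0],[0,0,0.003]],[1,[0.001,-0.012,0],[0,0,0.003]],[1,[0.001,-0.012,0],[0,0,0.003]],[1,[0.001,-0.012,0],[0,0,0.003]],[1,[0.001,-0.012,0],[0,0,0.003]],[1,[0.002,-0.012,0],[0,0,0.003]],[1,[0.002,-0.012,0],[0,0,0.003]],[1,[0.002,-0.012,0],[0,0,0.003]],[1,[0.002,-0.012,0],[0,0,0.003]]])

```text
clock: 5.35
tool_pos: [0.4988, -0.0358, 0.0928]
orientation: [179.6, 0.3, -152.5]
force: [1.9, 4.4, -0.7]
opening: 0.0001
```

```bash
python3 nxt.py 1.1 12
```

```text
psi 199.9 lever est 23.9 deg r 162.9 yaw 207.5 z 0.0928 F [ 1.9  4.4 -0.7]
[ 0.0052 -0.0114] x 4
[ 0.0061 -0.0109] x 4
[ 0.0069 -0.0103] x 4
dz/row 0.0004 turn/row 0.00293
```

send_rows(commands=[[1,[0.005,-0.011,0],[0,0,0.003]],[1,[0.005,-0.011,0],[0,0,0.003]],[1,[0.005,-0.011,0],[0,0,0.003]],[1,[0.005,-0.011,0],[0,0,0.003]],[1,[0.006,-0.011,0],[0,0,0.003]],[1,[0.006,-0.011,0],[0,0,0.003]],[1,[0.006,-0.011,0],[0,0,0.003]],[1,[0.006,-0.01,0],[0,0,0.003]],[1,[0.007,-0.01,0],[0,0,0.003]],[1,[0.007,-0.01,0],[0,0,0.003]],[1,[0.007,-0.01,0],[0,0,0.003]],[1,[0.007,-0.01,0],[0,0,0.003]]])

```text
clock: 6.55
tool_pos: [0.5171, -0.0707, 0.0926]
orientation: [179.6, 0.2, -138.4]
force: [0.0, 4.2, 1.0]
opening: 0.0004
```

```bash
python3 nxt.py 0.8 12
```

```text
psi 213.8 lever est 37.8 deg r 162.3 yaw 221.6 z 0.0926 F [0.  4.2 1. ]
[ 0.0056 -0.0072] x 4
[ 0.0059 -0.0068] x 4
[ 0.0063 -0.0065] x 4
dz/row 0.0005 turn/row 0.00205
```

send_rows(commands=[[1,[0.006,-0.0075,0],[0,0,0.002]],[1,[0.006,-0.0075,0],[0,0,0.002]],[1,[0.006,-0.0075,0],[0,0,0.002]],[1,[0.006,-0.007,0],[0,0,0.002]],[1,[0.006,-0.007,0],[0,0,0.002]],[1,[0.006,-0.007,0],[0,0,0.002]],[1,[0.006,-0.007,0],[0,0,0.002]],[1,[0.006,-0.006,0],[0,0,0.002]]])

```text
clock: 7.35
tool_pos: [0.5297, -0.0862, 0.0926]
orientation: [179.5, 0.2, -132.1]
force: [-1.4, 4.5, 2.1]
opening: 0.0004
```

```bash
python3 nxt.py 0.6 8
```

```text
psi 220.9 lever est 44.9 deg r 161.8 yaw 227.9 z 0.0926 F [-1.4  4.5  2.1]
[ 0.0047 -0.0048] x 4
[ 0.0049 -0.0046] x 4
dz/row 0.0007 turn/row 0.00168
```

send_rows(commands=[[1,[0.005,-0.005,0],[0,0,0.0015]],[1,[0.005,-0.005,0],[0,0,0.0015]],[1,[0.005,-0.005,0],[0,0,0.0015]],[1,[0.005,-0.005,0],[0,0,0.0015]],[1,[0.005,-0.005,0],[0,0,0.0015]]])

```text
clock: 7.85
tool_pos: [0.536, -0.0928, 0.0925]
orientation: [179.5, 0.1, -129.2]
force: [-4.5, 9.3, 5.7]
opening: 0.0005
```

```bash
python3 nxt.py 0.4 4
```

```text
psi 224.1 lever est 48.1 deg r 161.6 yaw 230.8 z 0.0925 F [-4.5  9.3  5.7]
[ 0.0035 -0.0029] x 4
dz/row 0.0015 turn/row 0.00133
```

send_rows(commands=[[1,[0.005,-0.005,0],[0,0,0.001]],[1,[0.005,-0.005,0],[0,0,0]],[1,[0.004,-0.004,0],[0,0,0]]])

```text
clock: 8.15
tool_pos: [0.5367, -0.0936, 0.0924]
orientation: [179.1, 0.1, -128.8]
force: [-7.5, 13.1, 9.8]
opening: 0.0005
```

```bash
python3 nxt.py -2 12;  python3 - <<'E'
from plant import snapshot
import cv2
for n,(a,b,c,d) in(("scene",(110,290,230,430)),("top",(125,265,240,420))):
    s=snapshot(n); cv2.imwrite(f"pics/{n}3.png",cv2.resize(s["color"][a:b,c:d],None,fx=3.3,fy=3.3,interpolation=cv2.INTER_CUBIC))
E
```

```text
psi 224.5 lever est 48.5 deg r 161.7 yaw 231.2 z 0.0924 F [-7.5 13.1  9.8]
[-0.0145  0.0173] x 4
[-0.012   0.0191] x 4
[-0.0092  0.0205] x 4
dz/row 0.0005 turn/row -0.00549
```

View pics/scene3.png

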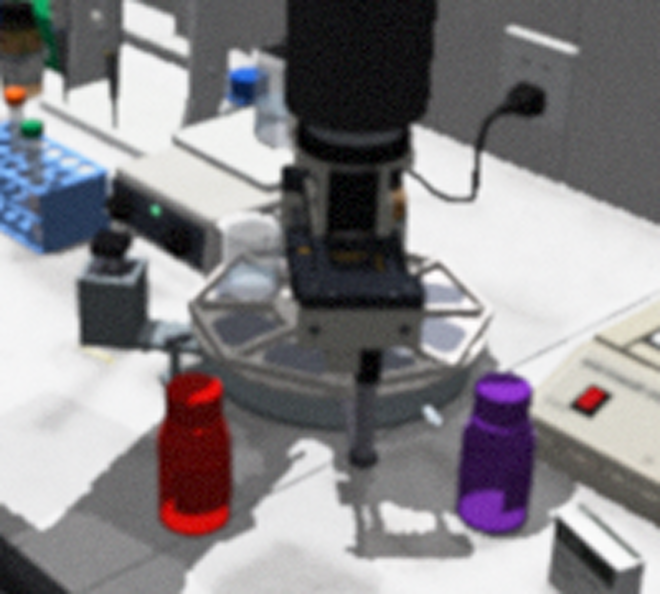

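View pics/top3.png

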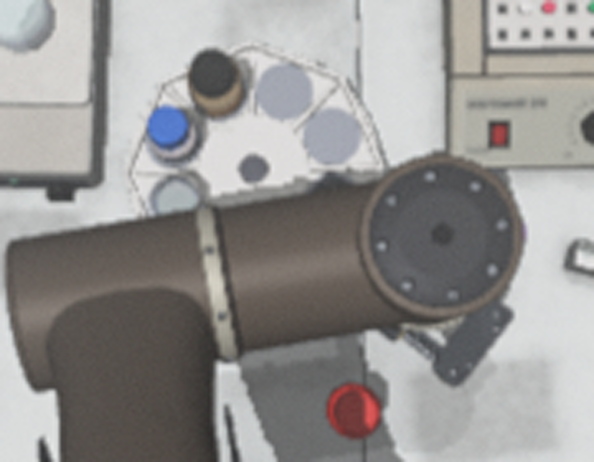

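The first stroke reached the hard stop (about 15 N, no further motion). In the top picture the beaker moved on one place, to (175,200). I'll let the lever back slowly.

send_rows(commands=[[1,[-0.015,0.017,0],[0,0,-0.0055]],[1,[-0.015,0.017,0],[0,0,-0.0055]],[1,[-0.014,0.017,0],[0,0,-0.0055]],[1,[-0.014,0.017,0],[0,0,-0.0055]],[1,[-0.012,0.019,0],[0,0,-0.0055]],[1,[-0.012,0.019,0],[0,0,-0.0055]],[1,[-0.012,0.019,0],[0,0,-0.0055]],[1,[-0.012,0.019,0],[0,0,-0.0055]],[1,[-0.01,0.02,0],[0,0,-0.0055]],[1,[-0.01,0.02,0],[0,0,-0.0055]],[1,[-0.009,0.02,0],[0,0,-0.0055]],[1,[-0.009,0.02,0],[0,0,-0.0055]]])

```text
clock: 9.45
tool_pos: [0.5011, -0.0398, 0.0924]
orientation: [179.3, 0.1, -153.2]
force: [0.1, 1.6, 2.0]
opening: 0.0003
```

```bash
python3 nxt.py -2.4 12
```

```text
psi 201.5 lever est 25.5 deg r 162.2 yaw 206.8 z 0.0924 F [0.1 1.6 2. ]
[-0.0075  0.0261] x 4
[-0.003   0.0269] x 4
[0.0015 0.027 ] x 4
dz/row 0.0005 turn/row -0.00627
```

send_rows(commands=[[1,[-0.008,0.026,0],[0,0,-0.006]],[1,[-0.008,0.026,0],[0,0,-0.006]],[1,[-0.007,0.026,0],[0,0,-0.006]],[1,[-0.007,0.026,0],[0,0,-0.006]],[1,[-0.003,0.027,0],[0,0,-0.006]],[1,[-0.003,0.027,0],[0,0,-0.006]],[1,[-0.003,0.027,0],[0,0,-0.006]],[1,[-0.003,0.027,0],[0,0,-0.006]],[1,[0.001,0.027,0],[0,0,-0.006]],[1,[0.001,0.027,0],[0,0,-0.006]],[1,[0.001,0.027,0],[0,0,-0.006]],[1,[0.001,0.027,0],[0,0,-0.006]]])

```text
clock: 10.65
tool_pos: [0.4904, 0.037, 0.091]
orientation: [179.7, -0.2, 180.0]
force: [0.4, -0.2, 0.3]
opening: 0.0003
```

```bash
python3 nxt.py 1.1 12;  python3 - <<'E'
from plant import snapshot
import cv2
for n,(a,b,c,d) in(("scene",(110,290,230,430)),("top",(125,265,240,420))):
    s=snapshot(n); cv2.imwrite(f"pics/{n}4.png",cv2.resize(s["color"][a:b,c:d],None,fx=3.3,fy=3.3,interpolation=cv2.INTER_CUBIC))
E
```

```text
psi 173.9 lever est -2.1 deg r 162.5 yaw 180.0 z 0.0910 F [ 0.4 -0.2  0.3]
[-0.0004 -0.0125] x 4
[ 0.0005 -0.0124] x 4
[ 0.0015 -0.0123] x 4
dz/row 0.001 turn/row 0.00326
```

View pics/scene4.png

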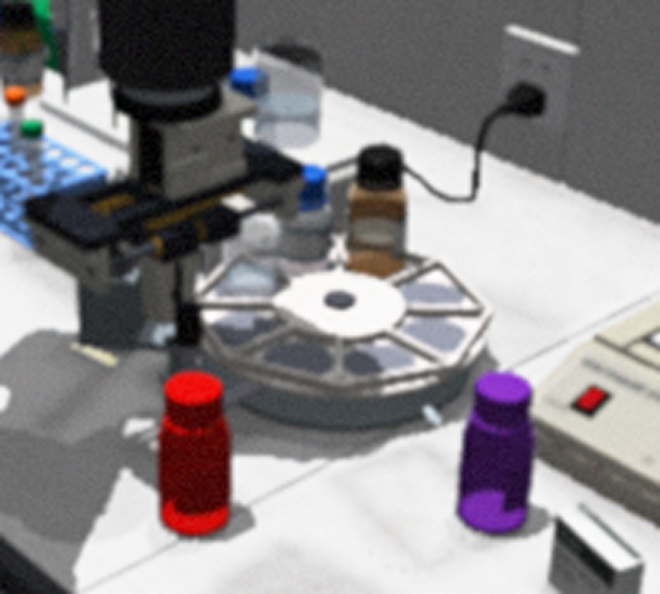

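View pics/top4.png

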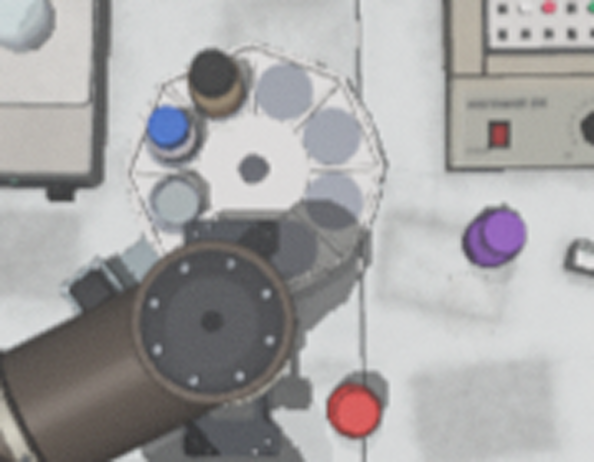

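The post is back at (188,325), which is its rest position. There is no contact force, and the beaker has held at the next place (178,200). Starting the second stroke.

send_rows(commands=[[1,[0,-0.012,0.002],[0,0,0.003]],[1,[0,-0.012,0.002],[0,0,0.003]],[1,[0,-0.012,0.002],[0,0,0.003]],[1,[0,-0.012,0.002],[0,0,0.003]],[1,[0.0005,-0.012,0],[0,0,0.003]],[1,[0.0005,-0.012,0],[0,0,0.003]],[1,[0.0005,-0.012,0],[0,0,0.003]],[1,[0.0005,-0.012,0],[0,0,0.003]],[1,[0.001,-0.012,0],[0,0,0.003]],[1,[0.001,-0.012,0],[0,0,0.003]],[1,[0.001,-0.012,0],[0,0,0.003]],[1,[0.001,-0.012,0],[0,0,0.003]]])

```text
clock: 11.95
tool_pos: [0.4918, -0.0025, 0.0927]
orientation: [179.7, -0.2, -165.6]
force: [-0.2, 2.8, -0.7]
opening: 0.0005
```

```bash
python3 nxt.py 1.1 12
```

```text
psi 187.9 lever est 11.9 deg r 161.8 yaw 194.4 z 0.0927 F [-0.2  2.8 -0.7]
[ 0.0024 -0.0122] x 4
[ 0.0033 -0.012 ] x 4
[ 0.0042 -0.0117] x 4
dz/row 0.0004 turn/row 0.00318
```

send_rows(commands=[[1,[0.002,-0.012,0],[0,0,0.003]],[1,[0.002,-0.012,0],[0,0,0.003]],[1,[0.003,-0.012,0],[0,0,0.003]],[1,[0.003,-0.012,0],[0,0,0.003]],[1,[0.003,-0.012,0],[0,0,0.003]],[1,[0.003,-0.012,0],[0,0,0.003]],[1,[0.003,-0.012,0],[0,0,0.003]],[1,[0.003,-0.012,0],[0,0,0.003]],[1,[0.004,-0.012,0],[0,0,0.003]],[1,[0.004,-0.012,0],[0,0,0.003]],[1,[0.004,-0.012,0],[0,0,0.003]],[1,[0.004,-0.012,0],[0,0,0.003]]])

```text
clock: 13.15
tool_pos: [0.5022, -0.0416, 0.0927]
orientation: [179.7, -0.2, -151.5]
force: [-0.8, 3.0, -1.1]
opening: 0.0003
```

```bash
python3 nxt.py 1.0 12
```

```text
psi 202.3 lever est 26.3 deg r 161.8 yaw 208.5 z 0.0927 F [-0.8  3.  -1.1]
[ 0.0048 -0.0102] x 4
[ 0.0055 -0.0098] x 4
[ 0.0062 -0.0094] x 4
dz/row 0.0004 turn/row 0.00296
```

send_rows(commands=[[1,[0.005,-0.01,0],[0,0,0.003]],[1,[0.005,-0.01,0],[0,0,0.003]],[1,[0.005,-0.01,0],[0,0,0.003]],[1,[0.005,-0.01,0],[0,0,0.003]],[1,[0.0055,-0.01,0],[0,0,0.003]],[1,[0.0055,-0.01,0],[0,0,0.003]],[1,[0.0055,-0.01,0],[0,0,0.003]],[1,[0.006,-0.01,0],[0,0,0.003]],[1,[0.006,-0.009,0],[0,0,0.003]],[1,[0.006,-0.009,0],[0,0,0.003]],[1,[0.006,-0.009,0],[0,0,0.003]],[1,[0.006,-0.009,0],[0,0,0.002]]])

```text
clock: 14.35
tool_pos: [0.5197, -0.0735, 0.0926]
orientation: [179.6, -0.3, -137.7]
force: [-0.6, 4.2, -0.0]
opening: 0.0004
```

```bash
python3 nxt.py 0.7 10
```

```text
psi 215.2 lever est 39.2 deg r 161.8 yaw 222.3 z 0.0926 F [-0.6  4.2 -0. ]
[ 0.0049 -0.0062] x 4
[ 0.0052 -0.0059] x 4
[ 0.0054 -0.0057] x 2
dz/row 0.0005 turn/row 0.00191
```

send_rows(commands=[[1,[0.005,-0.006,0],[0,0,0.002]],[1,[0.005,-0.006,0],[0,0,0.002]],[1,[0.005,-0.006,0],[0,0,0.002]],[1,[0.005,-0.006,0],[0,0,0.002]],[1,[0.005,-0.006,0],[0,0,0.002]],[1,[0.005,-0.006,0],[0,0,0.002]],[1,[0.005,-0.006,0],[0,0,0.002]],[1,[0.005,-0.006,0],[0,0,0.002]],[1,[0.005,-0.005,0],[0,0,0.0015]],[1,[0.005,-0.005,0],[0,0,0.0015]]])

```text
clock: 15.35
tool_pos: [0.533, -0.0894, 0.0926]
orientation: [179.6, -0.3, -130.3]
force: [-0.5, 3.8, 0.8]
opening: 0.0005
```

```bash
python3 nxt.py 0.5 4
```

```text
psi 222.5 lever est 46.5 deg r 161.4 yaw 229.7 z 0.0926 F [-0.5  3.8  0.8]
[ 0.0041 -0.0039] x 4
dz/row 0.0014 turn/row 0.00123
```

send_rows(commands=[[1,[0.005,-0.005,0],[0,0,0.0015]],[1,[0.005,-0.005,0],[0,0,0.001]],[1,[0.005,-0.005,0],[0,0,0.001]],[1,[0.005,-0.005,0],[0,0,0]],[1,[0.005,-0.005,0],[0,0,0]]])

```text
clock: 15.85
tool_pos: [0.537, -0.0936, 0.0923]
orientation: [179.3, -0.3, -128.9]
force: [-8.4, 14.3, 9.5]
opening: 0.0002
```

```bash
python3 nxt.py -2.2 12
```

```text
psi 224.6 lever est 48.6 deg r 161.4 yaw 231.1 z 0.0923 F [-8.4 14.3  9.5]
[-0.0159  0.019 ] x 4
[-0.0128  0.0212] x 4
[-0.0094  0.0229] x 4
dz/row 0.0006 turn/row -0.006
```

The hard stop is reached again. Letting the lever back.

send_rows(commands=[[1,[-0.015,0.017,0],[0,0,-0.0055]],[1,[-0.015,0.017,0],[0,0,-0.0055]],[1,[-0.014,0.017,0],[0,0,-0.0055]],[1,[-0.014,0.017,0],[0,0,-0.0055]],[1,[-0.012,0.019,0],[0,0,-0.0055]],[1,[-0.012,0.019,0],[0,0,-0.0055]],[1,[-0.012,0.019,0],[0,0,-0.0055]],[1,[-0.012,0.019,0],[0,0,-0.0055]],[1,[-0.01,0.02,0],[0,0,-0.0055]],[1,[-0.01,0.02,0],[0,0,-0.0055]],[1,[-0.009,0.02,0],[0,0,-0.0055]],[1,[-0.009,0.02,0],[0,0,-0.0055]]])

```text
clock: 17.05
tool_pos: [0.5014, -0.04, 0.0926]
orientation: [179.5, -0.4, -153.4]
force: [-0.2, 0.8, -0.6]
opening: 0.0009
```

send_rows(commands=[[1,[-0.008,0.026,0],[0,0,-0.006]],[1,[-0.008,0.026,0],[0,0,-0.006]],[1,[-0.007,0.026,0],[0,0,-0.006]],[1,[-0.007,0.026,0],[0,0,-0.006]],[1,[-0.003,0.027,0],[0,0,-0.006]],[1,[-0.003,0.027,0],[0,0,-0.006]],[1,[-0.003,0.027,0],[0,0,-0.006]],[1,[-0.003,0.027,0],[0,0,-0.006]],[1,[0.001,0.027,0],[0,0,-0.006]],[1,[0.001,0.027,0],[0,0,-0.006]],[1,[0.001,0.027,0],[0,0,-0.006]],[1,[0.001,0.027,0],[0,0,-0.006]]])

```text
clock: 18.25
tool_pos: [0.4914, 0.0373, 0.0925]
orientation: [179.9, -0.6, 179.7]
force: [0.4, -0.4, 0.4]
opening: 0.0002
```

```bash
python3 nxt.py -1.5 4
```

```text
psi 173.8 lever est -2.2 deg r 161.6 yaw 179.7 z 0.0925 F [ 0.4 -0.4  0.4]
[0.0031 0.0166] x 4
dz/row 0.0015 turn/row -0.0034
```

send_rows(commands=[[1,[0,0.02,0.04],[0,0,0]],[1,[0,0.02,0.1],[0,0,0]],[1,[0,0,0.15],[0,0,0]],[1,[0,0,0.15],[0,0,0]],[1,[0.02,0.12,0],[0,0,0.02]],[1,[0.04,0.12,0],[0,0,0.02]],[1,[0.04,0.12,0],[0,0,0.02]],[1,[0.04,0.08,0],[0,0,0.02]],[1,[0.03,0.04,0],[0,0,0.02]],[1,[0,0,0],[0,0,0]]])

```text
clock: 19.25
tool_pos: [0.5387, 0.1695, 0.2176]
orientation: [-179.7, 0.1, -142.3]
force: [0.2, -0.2, -0.1]
opening: 0.0003
```

```bash
python3 - <<'E'
from plant import snapshot
import cv2,numpy as np
for n,(a,b,c,d) in(("scene",(110,290,230,430)),("top",(125,265,240,420))):
    s=snapshot(n); np.savez(f"{n}5.npz",**s);cv2.imwrite(f"pics/{n}5.png",cv2.resize(s["color"][a:b,c:d],None,fx=3.3,fy=3.3,interpolation=cv2.INTER_CUBIC))
E
```

```text
(no output)
```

View pics/scene5.png

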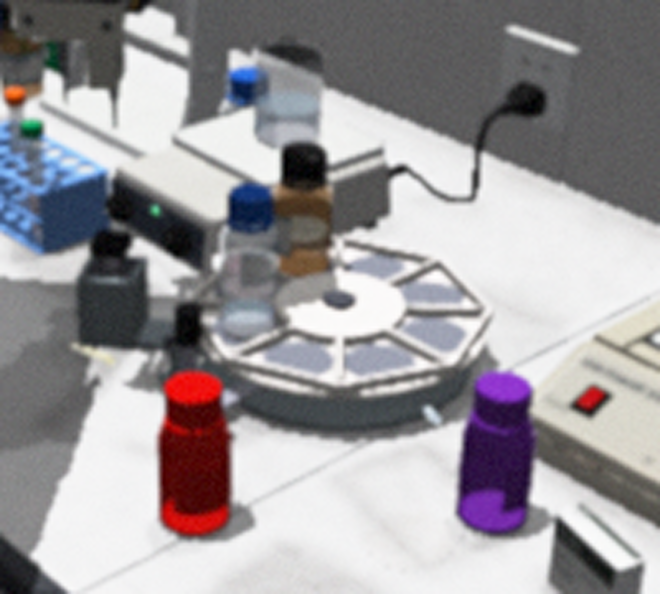

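View pics/top5.png

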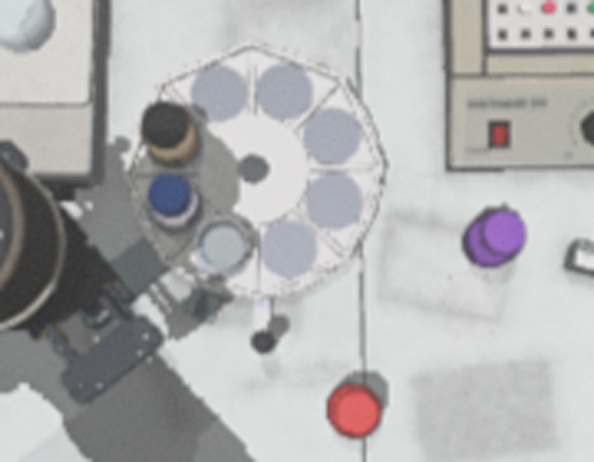

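```bash
python3 - <<'E'
from h import *
s=load("top5.npz");c=np.array([.6522,.0198]);y=-.384
for u,v,z in((240+225/3.3-.35,125+244/3.3-.35,.09),):
    p=ray(s,u,v,z)[:2];d=p-c;print(p,np.hypot(*d),np.degrees(np.arctan2(d[1],d[0])-y)%360, p-(c+.08*np.array([np.cos(y+np.pi),np.sin(y+np.pi)])))
C=cloud(s);m=np.zeros(C.shape[:2],bool);m[218:236,312:330]=(C[218:236,312:330,2]>.09);v,u=np.nonzero(m);print("post",ray(s,u.mean(),v.mean(),.11),len(u))
cv2.imwrite("pics/b5.png",cv2.resize(s["color"][180:240,270:340],None,fx=9,fy=9,interpolation=cv2.INTER_CUBIC))
E
```

```text
[0.57702944 0.04617524] 0.07966345813808529 182.66703787908335 [-0.00099668 -0.00359533]
post [0.49126225 0.01290348 0.11      ] 35
```

View pics/b5.png

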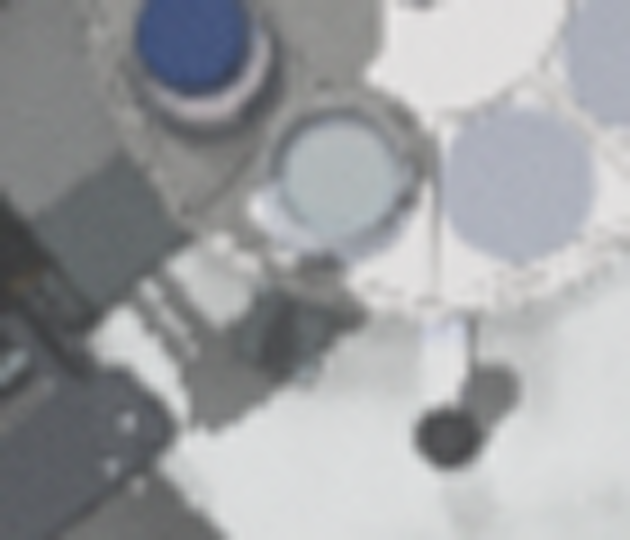

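The beaker is about 4 mm from front_place and the post pixels match rest exactly. Now the key.

send_rows(commands=[[1,[0,-0.008,-0.12],[0,0,0]],[1,[0,-0.007,-0.12],[0,0,0]],[1,[0,0,-0.12],[0,0,0]],[1,[0,0,-0.06],[0,0,0]],[1,[0,0,0],[0,0,0]]])

```text
clock: 19.85
tool_pos: [0.5369, 0.1602, 0.1129]
orientation: [-179.7, 0.3, -143.5]
force: [0.7, -0.0, -0.7]
opening: 0.0007
```

```bash
python3 - <<'E'
from plant import snapshot,sensors
import cv2,numpy as np
o=sensors.get_obs();print(o["tool_pos"],o["force"])
s=snapshot("scene");cv2.imwrite("pics/scene6.png",cv2.resize(s["color"][110:250,210:350],None,fx=4,fy=4,interpolation=cv2.INTER_CUBIC))
E
```

```text
[0.53692472 0.16015989 0.11291023] [ 0.69707722 -0.0432816  -0.72439925]
```

View pics/scene6.png

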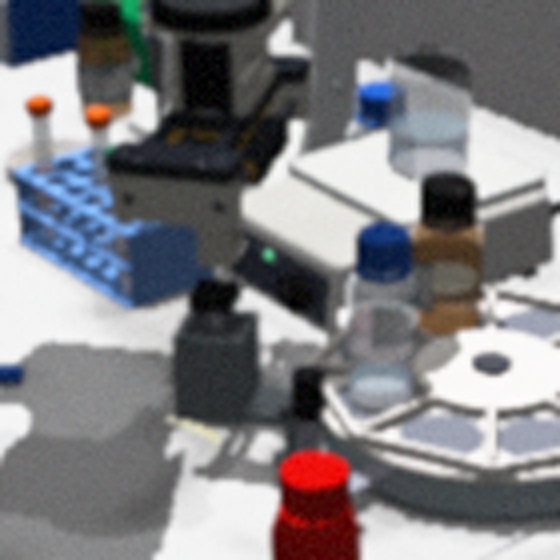

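The fingers are just above the key cap at (215,293). I'll correct y by +5 mm and press slowly.

send_rows(commands=[[1,[0.002,0.012,-0.02],[0,0,0]],[1,[0.002,0.01,-0.02],[0,0,0]],[1,[0,0,-0.02],[0,0,0]],[1,[0,0,-0.012],[0,0,0]]])

```text
clock: 20.3
tool_pos: [0.5405, 0.1669, 0.0991]
orientation: [-179.6, 0.8, -143.7]
force: [1.1, -0.1, -0.4]
opening: 0.0003
```

send_rows(commands=[[1,[-0.006,-0.002,-0.012],[0,0,0]],[1,[-0.003,-0.002,-0.012],[0,0,0]],[1,[0,0,-0.012],[0,0,0]],[1,[0,0,-0.012],[0,0,0]],[1,[0,0,-0.012],[0,0,0]]])

```text
clock: 20.8
tool_pos: [0.5386, 0.1658, 0.0844]
orientation: [-179.6, 0.8, -143.6]
force: [-2.3, -0.4, 5.8]
opening: 0.0003
```

send_rows(commands=[[1,[0,0,-0.01],[0,0,0]],[1,[0,0,-0.01],[0,0,0]]])

```text
clock: 21.0
tool_pos: [0.5387, 0.1658, 0.0792]
orientation: [-179.6, 0.8, -143.6]
force: [-0.7, -0.0, 0.1]
opening: 0.0003
```

The force went from 5.8 N to 0.1 N, so the key has snapped. Retracting to check.

send_rows(commands=[[1,[0,0,0.05],[0,0,0]],[1,[0,0,0.12],[0,0,0]],[1,[0,0,0.15],[0,0,0]],[1,[0,0,0.15],[0,0,0]],[1,[-0.1,0.12,0.05],[0,0,0]],[1,[-0.1,0.15,0],[0,0,0]],[1,[-0.1,0.15,0],[0,0,0]],[1,[-0.1,0.15,0],[0,0,0]],[1,[-0.05,0.15,0],[0,0,0]],[1,[0,0.1,0],[0,0,0]],[1,[0,0,0],[0,0,0]],[1,[0,0,0],[0,0,0]]])

```text
clock: 22.2
tool_pos: [0.4208, 0.3774, 0.2252]
orientation: [-179.8, 1.3, -143.7]
force: [-0.2, -0.2, 0.1]
opening: 0.0005
```

```bash
python3 - <<'E'
from plant import snapshot
from h import *
for n,(a,b,c,d) in(("scene",(110,290,230,430)),("top",(125,265,240,420))):
    s=snapshot(n); cv2.imwrite(f"pics/{n}7.png",cv2.resize(s["color"][a:b,c:d],None,fx=3.3,fy=3.3,interpolation=cv2.INTER_CUBIC))
    if n=="top":
        C=cloud(s);print("key z",np.median(C[210:216,264:271,2]))
        m=np.zeros(C.shape[:2],bool);m[218:236,312:330]=(C[218:236,312:330,2]>.09);v,u=np.nonzero(m);print("post",ray(s,u.mean(),v.mean(),.11),len(u))
E
```

```text
key z 0.0760209913782881
post [0.4919374  0.01291585 0.11      ] 36
```

View pics/scene7.png

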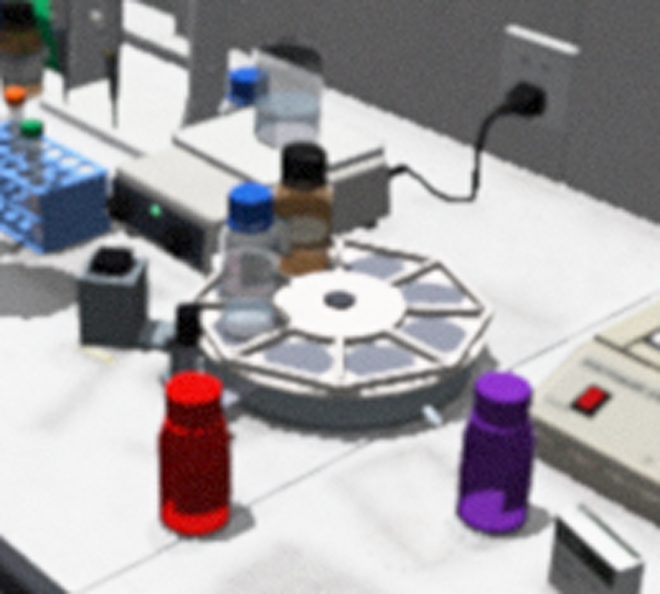

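View pics/top7.png

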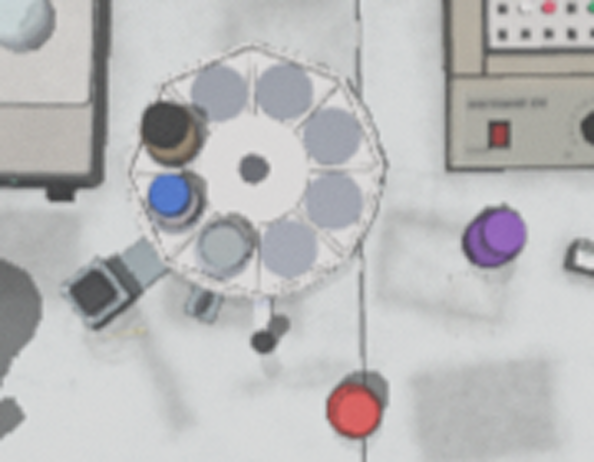

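The key top is at 76 mm, so it is down. The post is at rest (263,341), the beaker is at the pointer (225,245), and both bottles are upright.

```bash
python3 -c "
from plant import order
print(order.close_job())"
```

```text
the job is handed in; nothing more can be done
None
```

The beaker now stands at the front pointer with the brake key snapped down, and I handed the job in after about 22 s. The beaker started two places before the pointer, so I pushed the lever post through two full slow strokes to its hard stop. Each stroke took about 3–5 N while moving and about 19 N at the stop. I let the lever back slowly after each one, then pressed the key with about 6 N until it snapped.

Last checks:
- **Beaker:** it measured about 4 mm from the place at the pointer before the key press. In the final picture it sits at the same pixels. I did not recompute its distance after the press.
- **Lever:** the post is back within 1 mm of its measured rest position.
- **Brake key:** its top is at 76.0 mm, which is fully down.
- **Bottles and bystanders:** both bottles stand upright on the turntable. The timer and the two look-alike bottles are where they were. I did not check the marker in the final picture, but the arm was never lowered near it.
- **Robot:** it is clear of everything, with about 0 N on the tool.

No check failed. One thing did drift: the tool rose a few millimetres as I approached the post for the first stroke, and I corrected it before pushing.

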